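# Put the jar and the shaker away in the drawer

### The job

Stand the squat glass jar and the small domed shaker upright in the open drawer of the little wooden drawer unit, one in each of its two compartments, setting them down gently. When both stand in it, slide the drawer fully shut, flush with the unit's face, without upsetting them, and leave the other things on the worktop where they are.

Things in the scene. Friction and masses are not known exactly. Their poses are not given: they have to be found in the camera images.
- sesame_jar: Squat clear glass jar with a flat grey metal screw lid and pale grains inside, standing on the worktop to one side of the drawer; 54 mm diameter, 85 mm tall, 0.19 kg. Origin at the centre of its underside, z up.
- shaker: Small shaker, grey pepper inside, with a domed grey top, standing on the worktop at the other side of the drawer; 44 mm diameter for its lower 74 mm, the dome 34 mm diameter above; 90 mm tall, 0.10 kg. Origin at the centre of its underside, z up. (A like one far back on the raised ledge is not meant.)
- drawer_unit: Light wooden unit fixed on the worktop, 200 deep (x), 226 wide (y), 230 mm tall. Origin at the centre of its underside; its flat face looks to the robot at x = -100 mm. The lower drawer is open; the upper front is fixed and flush with the face: no room for a gripper above the lower front when nearly shut: push the last part with the tool tilted 30 to 45 degrees, fingers pointing away and down.
- drawer (a joint): Lower drawer: how far it is open, m. 0 is fully shut with its front flush with the unit's face, 0.16 fully open; it stays where it is left (about 2 N of friction).
- drawer_tray: Tray moving with the drawer, axes as the unit's; origin mid-width at the foot of the outer face of its front, 8 mm above the worktop. Front: 12 mm thick, 104 mm high, with a 60 x 18 mm finger cut-out in its upper edge. Floor top at z = 5; side walls 40 mm high at y = +-101, divider 34 mm high along y = 0, back wall at x = 182. Each compartment is about 95 x 170 mm.
- cell_left (a point): Point on the floor of the drawer's left (+y) compartment, 72 mm behind the outer face of the front, mid-width: a good place to set a thing down in the open part. Axes as the drawer tray's.
- cell_right (a point): The same in the right (-y) compartment.
- front_centre (a point): Point on the outer face of the drawer front, mid-width, 45 mm above its foot (53 mm above the worktop): a good place to push. x points into the unit.
- spice_jar: Bystander: tall slim spice jar with a black cap, 41 mm diameter, 105 mm tall, to the left of the unit. Leave it.
- water_glass: Bystander: clear tumbler, 80 mm diameter, 91 mm tall, at the right. Leave it.
- tongs: Bystander: steel tongs lying flat near the front edge, 152 mm long, 13 mm tall. Leave them.
- small_dish: Bystander: small square beige dish, 61 mm wide, 30 mm tall, near the front edge. Leave it.
There are look-alikes about, which are no part of the job. What is shaped like the shaker but orange or purple is not meant.

How it is judged:
On the way, in this order (a step that is already met when the one before it is completed fails the run):
1. the jar and the shaker stand upright and released in the open drawer, one in each compartment (((y of sesame_jar in the frame of drawer_tray between 0.015 and 0.1 m and x of sesame_jar in the frame of drawer_tray between 0.02 and 0.18 m and z of sesame_jar in the frame of drawer_tray between -0.003 and 0.013 m and angle between each of sesame_jar, shaker's own z axis and vertical below 0.15 rad and y of shaker in the frame of drawer_tray between -0.1 and -0.015 m and x of shaker in the frame of drawer_tray between 0.02 and 0.18 m and z of shaker in the frame of drawer_tray between -0.003 and 0.013 m) or (y of sesame_jar in the frame of drawer_tray between -0.1 and -0.015 m and x of sesame_jar in the frame of drawer_tray between 0.02 and 0.18 m and z of sesame_jar in the frame of drawer_tray between -0.003 and 0.013 m and angle between each of sesame_jar, shaker's own z axis and vertical below 0.15 rad and y of shaker in the frame of drawer_tray between 0.015 and 0.1 m and x of shaker in the frame of drawer_tray between 0.02 and 0.18 m and z of shaker in the frame of drawer_tray between -0.003 and 0.013 m)) and value of joint drawer above 0.09 m and contact force between each of sesame_jar, shaker and the fingers below 0.2 N), for 0.2 s.
2. the drawer is slid fully shut (value of joint drawer below 0.004 m), for 0.2 s.
At the end, for the whole second after the job is handed in: The drawer is shut to within 4 mm, the jar and the shaker stand upright (within 0.15 rad) and at rest on its floor, released, one in each compartment (((y of sesame_jar in the frame of drawer_tray between 0.015 and 0.1 m and x of sesame_jar in the frame of drawer_tray between 0.02 and 0.18 m and z of sesame_jar in the frame of drawer_tray between -0.003 and 0.013 m and angle between each of sesame_jar, shaker's own z axis and vertical below 0.15 rad and y of shaker in the frame of drawer_tray between -0.1 and -0.015 m and x of shaker in the frame of drawer_tray between 0.02 and 0.18 m and z of shaker in the frame of drawer_tray between -0.003 and 0.013 m) or (y of sesame_jar in the frame of drawer_tray between -0.1 and -0.015 m and x of sesame_jar in the frame of drawer_tray between 0.02 and 0.18 m and z of sesame_jar in the frame of drawer_tray between -0.003 and 0.013 m and angle between each of sesame_jar, shaker's own z axis and vertical below 0.15 rad and y of shaker in the frame of drawer_tray between 0.015 and 0.1 m and x of shaker in the frame of drawer_tray between 0.02 and 0.18 m and z of shaker in the frame of drawer_tray between -0.003 and 0.013 m)) and value of joint drawer below 0.004 m and contact force between each of sesame_jar, shaker and the fingers below 0.2 N and linear speed of each of sesame_jar, shaker below 0.02 m/s); the robot touches nothing.
It fails at once if a bystander is moved by more than 30 mm or tipped (distance of any of spice_jar, water_glass, tongs, small_dish from where it was at the start of the episode above 0.03 m or angle between any of spice_jar, water_glass, tongs, small_dish's own z axis and vertical above 0.4 rad).
It fails at once if the jar or the shaker is tipped over (more than 1 rad) (angle between any of sesame_jar, shaker's own z axis and vertical above 1 rad).
It fails at once if the jar or the shaker is dropped or banged into the drawer (more than 40 N) (contact force between any of sesame_jar, shaker and drawer_tray above 40 N).
It also fails if it takes over 72 s, if anything falls off the work surface, if the arm or the gripper's body presses on something with over 40 N, if the wrist force passes 120 N, or if a joint passes its speed limit or range.

### The arm

A 6-joint arm with a two-finger parallel gripper is mounted at the origin on a cart in front of the work surface, level with it; the furniture and walls round the work are solid. World frame = base frame: x ahead of the robot, y to its left, z up, the work surface at z = 0. Lengths are in m, angles in rad, forces in N, time in s.
With the tool pointing down it reaches from about 0.375 to 0.925 m from the base axis. Payload 5.7 kg.
Tool frame: the origin (TCP) lies midway between the tips of the shut fingers; the grasp point (between the pads) lies 19 mm behind it; z points along the fingers, x is the direction in which the jaws open and shut, and the axes are right-handed (so a half turn about z gives the same grasp; the last joint's range is limited). The gripper opens to 88 mm and grips with 3 to 60 N. Pads are 20 mm wide; open, the fingers measure 115 mm over their backs; the gripper's body (75 mm by 178 mm) begins 61 mm behind the grasp point.
Start: joints at [1.062, 0.359, 1.51, -0, 1.272, -0.115], TCP at [0.23, 0.554, 0.223] pointing down, gripper open.
Joint ranges: [-2.97, 2.97], [-1.01, 2.36], [0.21, 2.38], [-0.96, 4.11], [0.2, 2.71], [-2.98, 2.98]. Speed limits (rad/s): [2.39, 2.39, 3.14, 3.14, 3.14, 3.14].

### API

Orientations are given as a unit quaternion [x, y, z, w].
In Python, from bench import move_ptp, servo_line, goto_joints, move_gripper, sleep, inverse_kinematics, capture, PlanningError, close_job, spot_in, silhouettes, current_clock, current_joint_pos, current_qvel, current_joint_torque, current_position, current_orientation, current_force, current_torque, current_finger_gap gives the robot as it stands. Calls block until the motion is done:
- move_ptp(position, orientation): joint-space move of the TCP to a pose.
- servo_line(position, orientation=None, rate=0.15, contact_N=None): straight line of the TCP; orientation=None keeps the orientation; rate is the mean speed in m/s. With contact_N (N) it stops when the force on the tool has changed by that much, and returns True; else False.
- goto_joints(angles): joint-space move.
- move_gripper(opening): finger opening in m; the grip force is fixed at half the most; returns when the fingers have stopped.
- sleep(seconds).
- inverse_kinematics(position, orientation): joint angles nearest the present ones, or None.
- capture(name): name is "scene" or "top" or "wrist"; returns a dict with "image" (480x640x3 uint8, blue, green, red), "range_z" (480x640 float32, m along the optical axis (not along the pixel's ray), 0 where there is no reading), "intrinsics" (3x3 intrinsics, pixels), "R" (3x3) and "t" (3): a world point X has camera coordinates R X + t. Camera axes: x right, y down, z forward; pixel columns grow to the right and rows downward; lengths in m; the calibration is good to about 2 mm. A picture is of the moment at which its call begins.
A pose or a line that the arm cannot do raises PlanningError and nothing moves.
- close_job(): hands the job in, once; it reports no verdict.
Trained networks look in the newest picture that a camera, given by its name, has taken for a name from the list of things; names that differ only in an ending like _2 or _b are one class to them, and where a whole thing is asked for, a point or a joint stands for the part that bears it (a point fixed in the world has none). Each returns a list of dicts, best first, with "conf" (0 to 1); they miss things now and then, are a little off and sometimes report something else, mostly with a low value. They report only what shows in the picture. A call takes as long as a camera call. They do not tell look-alikes from the thing itself.
- spot_in(camera, query): "xy" ([column, row] in pixels, amid what is visible of it).
- silhouettes(camera, query): "region" (480x640 bool, what is visible of it) and "xy" ([column, row] in pixels, amid what is visible of it).
Readings, each from a call of its own:
- current_clock(): time.
- current_joint_pos(): joint angles.
- current_qvel(): joint speeds.
- current_joint_torque(): joint torques, N m.
- current_position(): TCP position.
- current_orientation(): TCP orientation.
- current_force(): force on the tool from outside, world axes, zero at the start.
- current_torque(): the same for the moment, N m.
- current_finger_gap(): finger opening in m.
Only numpy, scipy, OpenCV 4.12 (cv2) and the standard library are available. Lean on these libraries where they do the work, as an engineer would, in place of code of your own. Each camera call takes 0.05 s, during which the arm holds its last target.

## Working session

There is one attempt and no reset: what is moved stays moved. The work goes in short steps, each a Python script; the robot and the scene stay as the last script left them, time stands still between calls to the robot, and variables do not carry over. Pictures are saved under pics/ and viewed, and the job is handed in when it is done.

```bash
ls; mkdir -p pics; cat > h.py <<'E'
import numpy as np, cv2
from bench import *
def world(c,u,v,z):
    K=c["intrinsics"];p=np.array([(u-K[0,2])*z/K[0,0],(v-K[1,2])*z/K[1,1],z])
    return c["R"].T@(p-c["t"])
def cloud(c,mask):
    v,u=np.nonzero(mask&(c["range_z"]>0)); z=c["range_z"][v,u];K=c["intrinsics"]
    p=np.stack([(u-K[0,2])*z/K[0,0],(v-K[1,2])*z/K[1,1],z],1)
    return (p-c["t"])@c["R"]
E
python3 - <<'E'
from h import *
for n in ("scene","top"):
    c=capture(n); cv2.imwrite(f"pics/{n}0.png",c["image"])
    np.savez(f"{n}0.npz",**c)
    print(n,"cam pos",-c["R"].T@c["t"])
    for q in ["sesame_jar","shaker","drawer_tray","drawer_unit","spice_jar","water_glass","tongs","small_dish"]:
        for d in silhouettes(n,q)[:4]:
            P=cloud(c,d["region"])
            if len(P): print(q,round(d["conf"],2),np.round(d["xy"]),len(P),np.round(np.percentile(P,[2,50,98],axis=0),3).tolist())
print(current_clock())
E
```

```text
pics
scene cam pos [ 0.11272439 -0.47116414  0.82892495]
sesame_jar 0.59 [384. 376.] 1529 [[0.455, -0.25, 0.003], [0.47, -0.231, 0.08], [0.503, -0.202, 0.086]]
shaker 0.9 [187. 214.] 590 [[0.41, 0.325, 0.002], [0.424, 0.333, 0.048], [0.446, 0.353, 0.088]]
shaker 0.89 [230. 222.] 612 [[0.458, 0.235, -0.001], [0.472, 0.243, 0.048], [0.495, 0.262, 0.087]]
shaker 0.81 [232. 171.] 452 [[0.553, 0.377, 0.005], [0.566, 0.385, 0.052], [0.584, 0.405, 0.087]]
shaker 0.58 [260. 188.] 545 [[0.576, 0.28, 0.001], [0.588, 0.288, 0.049], [0.609, 0.309, 0.088]]
drawer_tray 0.93 [332. 259.] 8091 [[0.505, -0.05, 0.009], [0.597, 0.046, 0.024], [0.691, 0.148, 0.11]]
drawer_tray 0.47 [309. 337.] 873 [[0.414, -0.106, -0.001], [0.445, -0.073, 0.013], [0.47, -0.05, 0.03]]
drawer_unit 0.91 [377. 217.] 24942 [[0.506, -0.065, 0.004], [0.682, 0.018, 0.135], [0.853, 0.155, 0.23]]
spice_jar 0.95 [284. 164.] 678 [[0.659, 0.311, 0.004], [0.671, 0.32, 0.065], [0.693, 0.346, 0.105]]
water_glass 0.7 [475. 317.] 2307 [[0.662, -0.275, 0.005], [0.697, -0.241, 0.056], [0.738, -0.202, 0.09]]
water_glass 0.37 [220. 194.] 425 
[... 831 characters left out ...]
670 [[0.507, -0.042, 0.006], [0.601, 0.056, 0.012], [0.69, 0.154, 0.111]]
drawer_tray 0.24 [430. 138.] 1316 [[0.663, -0.272, 0.003], [0.701, -0.235, 0.054], [0.739, -0.197, 0.089]]
drawer_unit 0.78 [313. 165.] 20772 [[0.508, -0.054, 0.008], [0.684, 0.056, 0.224], [0.857, 0.162, 0.23]]
spice_jar 0.55 [198. 238.] 531 [[0.66, 0.316, 0.012], [0.67, 0.332, 0.099], [0.697, 0.352, 0.107]]
water_glass 0.72 [428. 138.] 1353 [[0.663, -0.272, -0.0], [0.7, -0.235, 0.054], [0.738, -0.197, 0.089]]
small_dish 0.85 [407. 272.] 639 [[0.414, -0.104, -0.003], [0.446, -0.078, 0.011], [0.472, -0.047, 0.03]]
small_dish 0.46 [328. 229.] 7598 [[0.507, -0.042, 0.006], [0.601, 0.055, 0.012], [0.69, 0.153, 0.111]]
0.9
```

View pics/scene0.png

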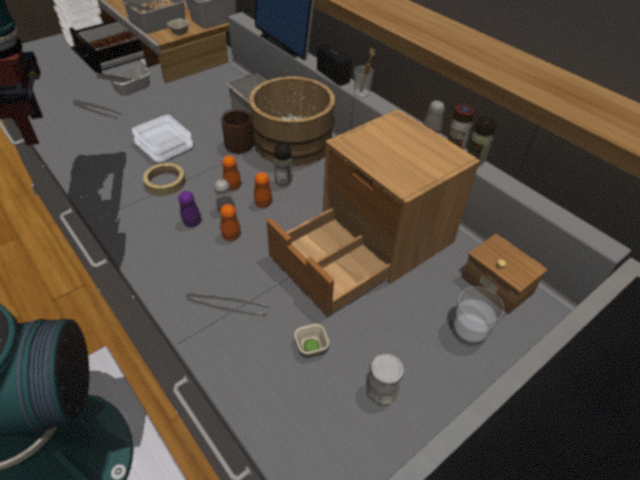

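View pics/top0.png

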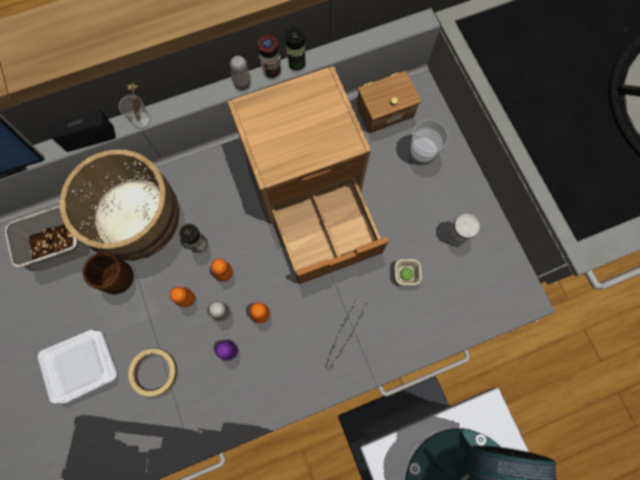

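```bash
python3 - <<'E'
import cv2
a=cv2.imread("pics/scene0.png")[120:270,150:350]; cv2.imwrite("pics/scene0z.png",cv2.resize(a,(800,600),interpolation=cv2.INTER_CUBIC))
a=cv2.imread("pics/top0.png")[200:350,140:340]; cv2.imwrite("pics/top0z.png",cv2.resize(a,(800,600),interpolation=cv2.INTER_CUBIC))
E
```

```text
(no output)
```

View pics/scene0z.png

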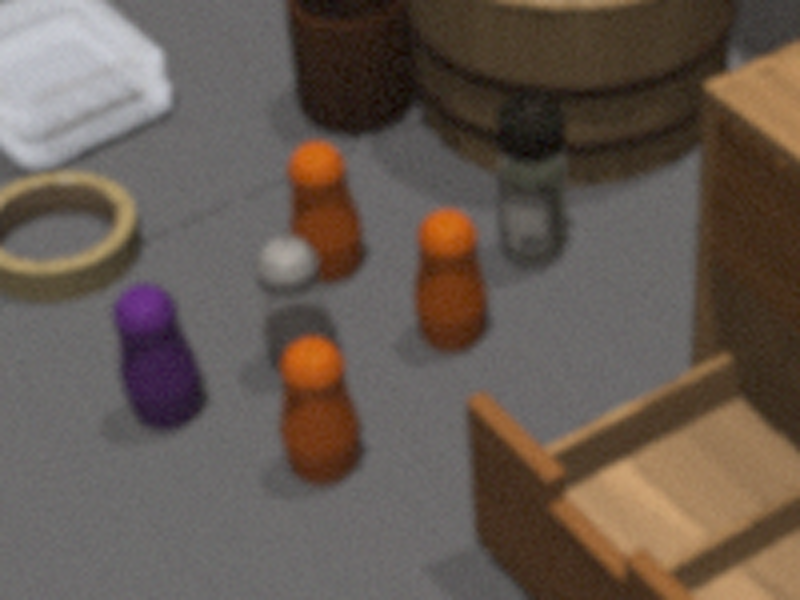

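View pics/top0z.png

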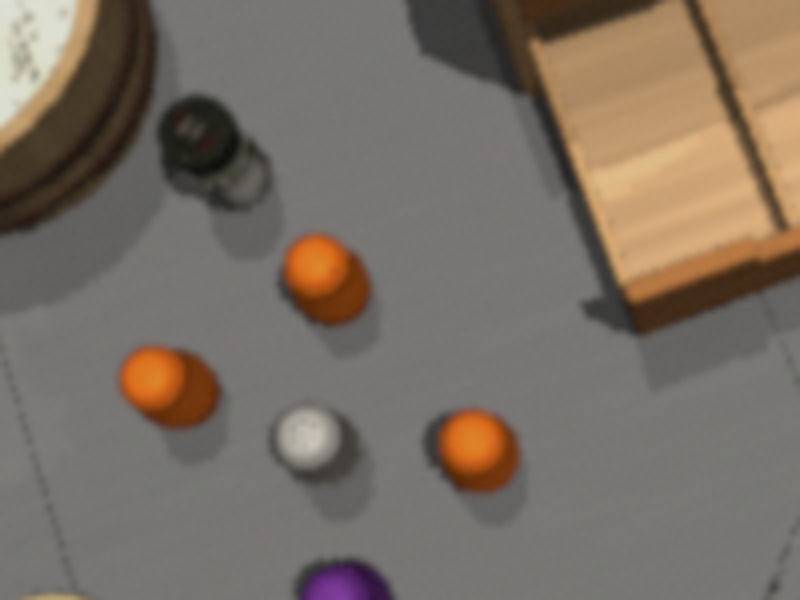

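The grey-domed shaker is at top pixel (218,311), ringed by three orange look-alikes and a purple one. The jar is at top (463,230) and the drawer is open at (329,230). Next I'll fit the positions and yaw precisely.

```bash
python3 - <<'E'
from h import *
from scipy.optimize import least_squares
def circ(P,r=None):
    f=lambda p:np.hypot(P[:,0]-p[0],P[:,1]-p[1])-(r if r else p[2])
    s=least_squares(f,[*P[:,:2].mean(0),0.02][:2 if r else 3],loss="soft_l1",f_scale=.002); return s.x,np.sqrt(np.mean(s.fun**2))
for n in ("top","scene"):
    c=dict(np.load(n+"0.npz")); A=cloud(c,np.ones((480,640),bool))
    for nm,(x,y),h in [("grey",(.512,.337),.09),("oR",(.475,.257),.09),("oFL",(.57,.398),.09),("oFR",(.593,.303),.09),("purple",(.427,.337),.09),("jar",(.48,-.217),.085)]:
        P=A[np.hypot(A[:,0]-x,A[:,1]-y)<.04]
        if nm=="jar":
            T=P[(P[:,2]>.08)&(P[:,2]<.09)]; print(n,nm,"lid bbox",T.min(0).round(3),T.max(0).round(3),((T.max(0)+T.min(0))/2).round(4),P[:,2].max().round(3)); 
            S=P[(P[:,2]>.01)&(P[:,2]<.06)]; print("  side",circ(S,.027))
        else:
            T=P[P[:,2]>.083]; S=P[(P[:,2]>.012)&(P[:,2]<.055)]
            print(n,nm,"apex",T.mean(0).round(4),len(T),"side",circ(S,.022),len(S))
    T=A[(A[:,2]>.222)&(A[:,2]<.238)&(A[:,0]>.6)&(A[:,0]<.92)&(abs(A[:,1]-.05)<.18)]
    R=cv2.minAreaRect(T[:,:2].astype(np.float32)); print(n,"unit top",R,T[:,2].mean())
    F=A[(A[:,2]>.095)&(A[:,2]<.118)&(A[:,0]>.48)&(A[:,0]<.56)&(abs(A[:,1]-.05)<.16)]
    print("front top",cv2.minAreaRect(F[:,:2].astype(np.float32)),F[:,2].max())
    D=A[(A[:,2]>.02)&(A[:,2]<.09)&(A[:,0]>.48)&(A[:,0]<.53)&(abs(A[:,1]-.05)<.1)]
    if len(D)>20: print("front face fit x=a+b*y",np.polyfit(D[:,1],D[:,0],1),len(D))
E
```

```text
top grey apex [0.5132 0.3357 0.0862] 119 side (array([0.51633527, 0.33842581]), np.float64(0.0015428325327023244)) 120
top oR apex [0.4797 0.2577 0.0858] 117 side (array([0.48207667, 0.25986294]), np.float64(0.0015780632075357568)) 102
top oFL apex [0.571  0.4012 0.086 ] 121 side (array([0.57524143, 0.40327146]), np.float64(0.0016179290417920808)) 144
top oFR apex [0.5968 0.3024 0.0858] 115 side (array([0.600168  , 0.30503875]), np.float64(0.0015956220289136689)) 133
top purple apex [0.4297 0.3493 0.0862] 133 side (array([0.43233915, 0.35234889]), np.float64(0.0015670297702322254)) 116
top jar lid bbox [ 0.455 -0.246  0.08 ] [ 0.508 -0.194  0.088] [ 0.4814 -0.22    0.0842] 0.088
  side (array([ 0.48257242, -0.2226075 ]), np.float64(0.001077779395124228))
top unit top ((0.7918589115142822, 0.051278285682201385), (0.22649280726909637, 0.2582934498786926), 89.0855712890625) 0.22745294015905415
front top ((0.5139133334159851, 0.05645657703280449), (0.20100215077400208, 0.013626772910356522), 89.20695495605469) 0.11650685912067671
front face fit x=a+b*y [0.01597293 0.50724893] 560
scene g
[... 394 characters left out ...]
e (array([0.59802601, 0.30344948]), np.float64(0.0017650094888997897)) 257
scene purple apex [0.4279 0.3443 0.0861] 73 side (array([0.43134002, 0.3492285 ]), np.float64(0.0018453817594558187)) 284
scene jar lid bbox [ 0.453 -0.251  0.08 ] [ 0.507 -0.198  0.087] [ 0.4803 -0.2244  0.0836] 0.087
  side (array([ 0.48258878, -0.22320699]), np.float64(0.0011565635024555839))
scene unit top ((0.7908835411071777, 0.04916348308324814), (0.22941605746746063, 0.26002293825149536), 89.1845703125) 0.22811766383883275
front top ((0.5121190547943115, 0.05171572417020798), (0.2029632031917572, 0.013721591793000698), 88.97676086425781) 0.11429457857221856
front face fit x=a+b*y [-0.00829211  0.50812118] 1536
```

```bash
cat >> h.py <<'E'
from scipy.spatial.transform import Rotation as Ro
def down(deg): return (Ro.from_euler("z",deg,degrees=True)*Ro.from_euler("x",180,degrees=True)).as_quat()
def tilt(deg,s=1):
    t=np.radians(deg); z=np.array([np.sin(t),0,-np.cos(t)]); x=np.array([0,s,0.]); y=np.cross(z,x)
    return Ro.from_matrix(np.stack([x,y,z],1)).as_quat()
E
python3 - <<'E'
from h import *
print("tool x", Ro.from_quat(current_orientation()).as_matrix().round(2).tolist(), current_finger_gap())
for nm,p,ds in [("shk",(.514,.337,.036),(110,-70)),("L",(.579,.103,.055),(90,-90)),("R",(.579,.003,.055),(90,-90)),("jar",(.4825,-.223,.036),(90,-90)),("jarup",(.4825,-.223,.22),(90,-90))]:
    for d in ds:
        q=inverse_kinematics(p,down(d)); print(nm,d,None if q is None else np.round(q,2))
for x in (.46,.5,.58,.66,.68):
  for s in (1,-1):
    q=inverse_kinematics((x,.053,.05),tilt(38,s)); print(x,s,None if q is None else np.round(q,2))
c=dict(np.load("scene0.npz")); A=cloud(c,np.ones((480,640),bool))
D=A[(A[:,2]>.13)&(A[:,2]<.2)&(A[:,0]>.62)&(A[:,0]<.72)&(abs(A[:,1]-.05)<.1)]
print("unit face x", np.percentile(D[:,0],[5,50,95]), np.polyfit(D[:,1],D[:,0],1))
c=dict(np.load("top0.npz")); A=cloud(c,np.ones((480,640),bool))
for lo,hi in((.02,.034),(.034,.05)):
  D=A[(A[:,2]>lo)&(A[:,2]<hi)&(A[:,0]>.54)&(A[:,0]<.63)&(abs(A[:,1]-.05)<.15)]
  print(lo,np.histogram(D[:,1],np.arange(-.07,.18,.01)))
E
```

```text
tool x [[0.38, 0.92, -0.0], [0.92, -0.38, -0.0], [-0.0, -0.0, -1.0]] 0.08787254871867069
shk 110 [ 0.47  0.59  1.65 -0.    0.9  -1.45]
shk -70 [ 0.47  0.59  1.65 -0.    0.9   1.69]
L 90 [ 0.06  0.54  1.7  -0.    0.91 -1.51]
L -90 [ 0.06  0.54  1.7  -0.    0.91  1.63]
R 90 [-0.11  0.53  1.72 -0.    0.9  -1.68]
R -90 [-0.11  0.53  1.72 -0.    0.9   1.46]
jar 90 [-0.56  0.51  1.84  0.    0.8  -2.13]
jar -90 [-0.56  0.51  1.84 -0.    0.8   1.01]
jarup 90 [-0.56  0.26  1.66  0.    1.22 -2.13]
jarup -90 [-0.56  0.26  1.66 -0.    1.22  1.01]
0.46 1 None
0.46 -1 None
0.5 1 None
0.5 -1 None
0.58 1 [-0.05  0.52  2.28  3.05  0.32  1.62]
0.58 -1 [-0.05  0.52  2.28  3.05  0.32 -1.52]
0.66 1 None
0.66 -1 None
0.68 1 None
0.68 -1 None
unit face x [0.66126823 0.66345025 0.66670886] [0.01643005 0.66307104]
0.02 (array([ 0,  0, 30, 22,  0,  0,  0,  0,  0,  0,  0,  0, 35,  0,  0,  0,  0,
        0,  0,  0,  0,  0,  5,  0]), array([-0.07, -0.06, -0.05, -0.04, -0.03, -0.02, -0.01,  0.  ,  0.01,
        0.02,  0.03,  0.04,  0.05,  0.06,  0.07,  0.08,  0.09,  0.1 ,
        0.11,  0.12,  0.13,  0.14,  0.15,  0.16,  0.17]))
0.034 (array([  0,   0, 119,  18,   0,   0,   0,   0,   0,   0,   0,   0, 110,
         0,   0,   0,   0,   0,   0,   0,   0,   4, 107,   0]), array([-0.07, -0.06, -0.05, -0.04, -0.03, -0.02, -0.01,  0.  ,  0.01,
        0.02,  0.03,  0.04,  0.05,  0.06,  0.07,  0.08,  0.09,  0.1 ,
        0.11,  0.12,  0.13,  0.14,  0.15,  0.16,  0.17]))
```

```bash
python3 - <<'E'
from h import *
for t in (25,30,35,40,45):
  for z in (.035,.05,.065,.08):
    r=[]
    for x in (.46,.49,.52,.55,.58,.61,.64,.66,.68):
      q=None
      for s in(1,-1):
        q=inverse_kinematics((x,.053,z),tilt(t,s))
        if q is not None: break
      r.append("--" if q is None else "%.1f/%.2f/%.1f"%(q[3],q[4],q[5]))
    print(t,z,*r)
E
```

```text
25 0.035 -- -- -- -- -- -- 0.1/0.21/-1.7 0.1/0.24/-1.7 0.0/0.26/-1.6
25 0.05 -- -- -- -- -- 0.1/0.20/-1.7 0.1/0.24/-1.7 0.1/0.27/-1.6 0.0/0.30/-1.6
25 0.065 -- -- -- -- 0.1/0.21/-1.7 0.1/0.24/-1.7 0.1/0.28/-1.6 0.0/0.31/-1.6 0.0/0.33/-1.6
25 0.08 -- -- -- 0.1/0.21/-1.7 0.1/0.25/-1.7 0.1/0.28/-1.7 0.0/0.32/-1.6 0.0/0.34/-1.6 0.0/0.37/-1.6
30 0.035 -- 3.0/0.22/1.6 -- -- -- -- -- -- --
30 0.05 -- -- -- -- -- -- -- -- --
30 0.065 -- -- -- -- -- -- -- -- --
30 0.08 -- -- -- -- -- -- -- -- 0.1/0.21/-1.7
35 0.035 -- -- -- 3.1/0.31/1.6 3.0/0.25/1.6 3.0/0.20/1.7 -- -- --
35 0.05 -- -- 3.0/0.32/1.6 3.0/0.26/1.6 3.0/0.20/1.7 -- -- -- --
35 0.065 -- -- 3.0/0.26/1.6 3.0/0.20/1.7 -- -- -- -- --
35 0.08 -- -- 3.0/0.20/1.7 -- -- -- -- -- --
40 0.035 -- -- -- -- 3.1/0.46/1.6 3.1/0.40/1.6 3.1/0.33/1.6 3.1/0.30/1.6 3.0/0.26/1.6
40 0.05 -- -- -- 3.1/0.48/1.6 3.1/0.41/1.6 3.1/0.35/1.6 3.1/0.29/1.6 3.0/0.26/1.6 3.0/0.22/1.6
40 0.065 -- -- -- 3.1/0.42/1.6 3.1/0.36/1.6 3.0/0.30/1.6 3.0/0.25/1.6 3.0/0.22/1.7 --
40 0.08 -- -- -- 3.0/0.36/1.6 3.0/0.30/1.6 3.0/0.25/1.6 3.0/0.20/1.7 -- --
45 0.035 -- -- -- -- -- 3.1/0.61/1.6 3.1/0.54/1.6 3.1/0.49/1.6 3.1/0.45/1.6
45 0.05 -- -- -- -- 3.1/0.64/1.6 3.1/0.56/1.6 3.1/0.49/1.6 3.1/0.45/1.6 3.1/0.41/1.6
45 0.065 -- -- -- -- 3.1/0.58/1.6 3.1/0.51/1.6 3.1/0.45/1.6 3.1/0.41/1.6 3.1/0.37/1.6
45 0.08 -- -- -- -- 3.1/0.52/1.6 3.1/0.46/1.6 3.1/0.40/1.6 3.1/0.37/1.6 3.1/0.33/1.6
```

```bash
python3 - <<'E'
from h import *
q=down(110)
move_ptp((.514,.337,.16),q)
move_gripper(.062)
servo_line((.514,.337,.036),q,rate=.12)
print(current_position(),current_finger_gap(),current_clock())
move_gripper(.03); print("gap",current_finger_gap(),current_clock())
c=capture("top");cv2.imwrite("pics/top1.png",c["image"][150:450,100:500])
servo_line((.514,.337,.20),q,rate=.12)
print("gap",current_finger_gap(),current_force(),current_clock())
c=capture("scene");cv2.imwrite("pics/scene1.png",c["image"])
E
```

```text
[0.51463198 0.33729847 0.03671381] 0.06221214695034984 4.0417
gap 0.03834647104215631 4.55
gap 0.039179944970667915 [-0.85862713 -0.2864716  -0.46588216] 6.1167
```

View pics/scene1.png

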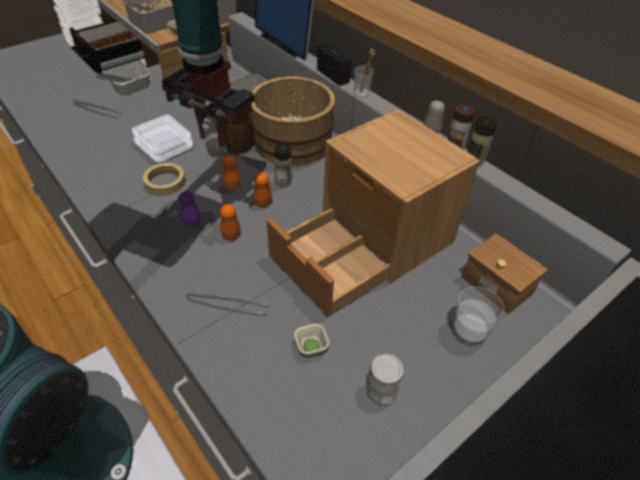

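The shaker seems to be held at (210,130), with the four look-alikes undisturbed. I'll zoom in on the grip.

```bash
python3 - <<'E'
import cv2
from h import *
a=cv2.imread("pics/scene1.png")[60:180,140:300]; a=cv2.resize(a,(800,600),interpolation=cv2.INTER_CUBIC); cv2.imwrite("pics/s1z.png",a)
w=capture("wrist"); cv2.imwrite("pics/w1.png",w["image"])
c=capture("scene"); A=cloud(c,np.ones((480,640),bool))
B=A[(np.hypot(A[:,0]-.514,A[:,1]-.337)<.03)&(A[:,2]>.11)&(A[:,2]<.29)]
for lo in np.arange(.12,.28,.01):
    s=B[(B[:,2]>=lo)&(B[:,2]<lo+.01)]
    if len(s): print(round(lo,2),len(s),s.min(0)[:2].round(3),s.max(0)[:2].round(3))
E
```

```text
0.16 50 [0.492 0.316] [0.529 0.339]
0.17 65 [0.49  0.314] [0.528 0.344]
0.18 73 [0.489 0.313] [0.525 0.341]
0.19 72 [0.489 0.309] [0.524 0.357]
0.2 118 [0.49  0.307] [0.53  0.357]
0.21 111 [0.491 0.308] [0.531 0.357]
0.22 89 [0.491 0.308] [0.53  0.357]
0.23 108 [0.491 0.307] [0.531 0.361]
0.24 157 [0.491 0.307] [0.526 0.36 ]
0.25 66 [0.491 0.308] [0.514 0.36 ]
0.26 27 [0.491 0.308] [0.514 0.362]
0.27 26 [0.491 0.351] [0.514 0.362]
0.28 25 [0.487 0.326] [0.509 0.359]
```

View pics/s1z.png

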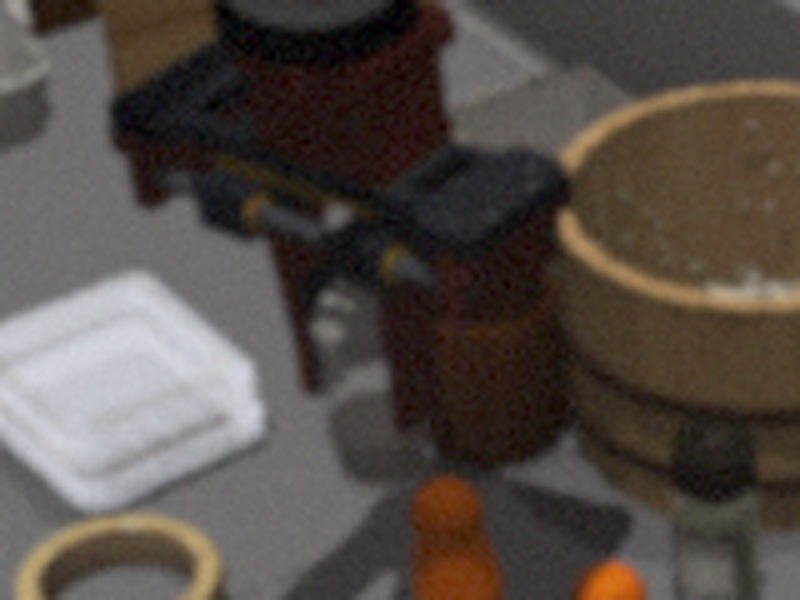

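View pics/w1.png

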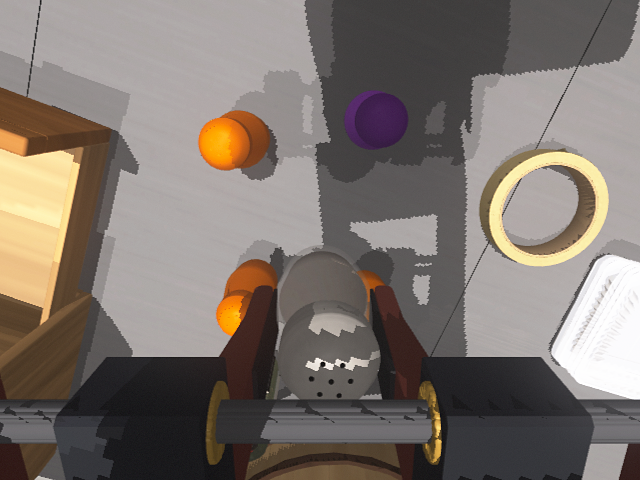

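Held upright, with the base about 36 mm below the TCP. Next I'll place it in the left compartment.

```bash
python3 - <<'E'
from h import *
q=down(89)
x,y=.581,.103
move_ptp((x,y,.20),q)
servo_line((x,y,.075),q,rate=.12)
print(servo_line((x,y,.044),q,rate=.025,contact_N=2.5),current_position(),current_force())
sleep(.2)
move_gripper(.062); print(current_finger_gap())
servo_line((x,y,.20),q,rate=.15)
c=capture("top");cv2.imwrite("pics/top2.png",c["image"]); A=cloud(c,np.ones((480,640),bool))
B=A[(np.hypot(A[:,0]-x,A[:,1]-y)<.035)&(A[:,2]>.02)&(A[:,2]<.125)]; T=B[B[:,2]>.097]
print(T.mean(0),B[:,2].max(),current_clock())
E
```

```text
True [0.58095617 0.10296194 0.04937055] [ 0.73666709 -0.42508893  5.65478578]
0.06212051840791831<stdin>:12: RuntimeWarning: Mean of empty slice.
  ret = um.true_divide(
Traceback (most recent call last):
ValueError: zero-size array to reduction operation maximum which has no identity
```

View pics/top2.png

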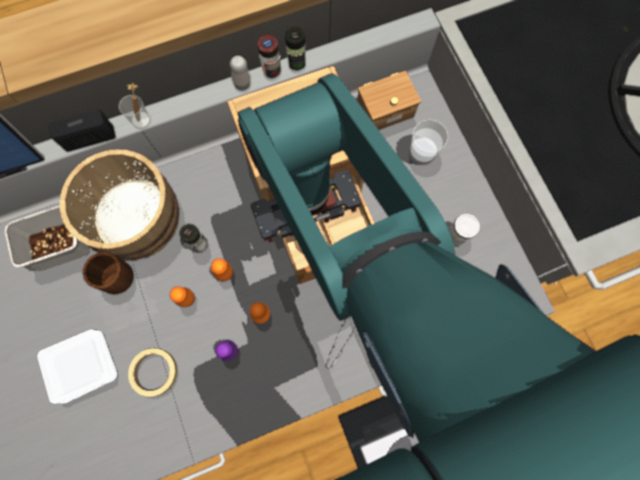

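The arm blocks the top view. The place made contact at the expected height (TCP 0.0494). On to the jar, checking the shaker on the way.

```bash
python3 - <<'E'
from h import *
q=down(89); x,y=.4825,-.223
move_ptp((x,y,.18),q)
c=capture("top");cv2.imwrite("pics/top3.png",c["image"]); A=cloud(c,np.ones((480,640),bool))
B=A[(np.hypot(A[:,0]-.581,A[:,1]-.103)<.035)&(A[:,2]>.02)&(A[:,2]<.125)]
if len(B):T=B[B[:,2]>.095]; print("shaker",T.mean(0),B[:,2].max())
move_gripper(.076)
servo_line((x,y,.039),q,rate=.12)
move_gripper(.04); print("gap",current_finger_gap())
servo_line((x,y,.21),q,rate=.12)
print("gap",current_finger_gap(),current_force(),current_clock())
w=capture("wrist"); cv2.imwrite("pics/w3.png",w["image"])
c=capture("scene");cv2.imwrite("pics/scene3.png",c["image"])
E
```

```text
shaker [0.57741766 0.10376385 0.09842114] 0.10352516432519891
gap 0.05329709138736913
gap 0.05270807081569136 [-0.87246606  0.7889788  -2.17933226] 16.5083
```

View pics/scene3.png

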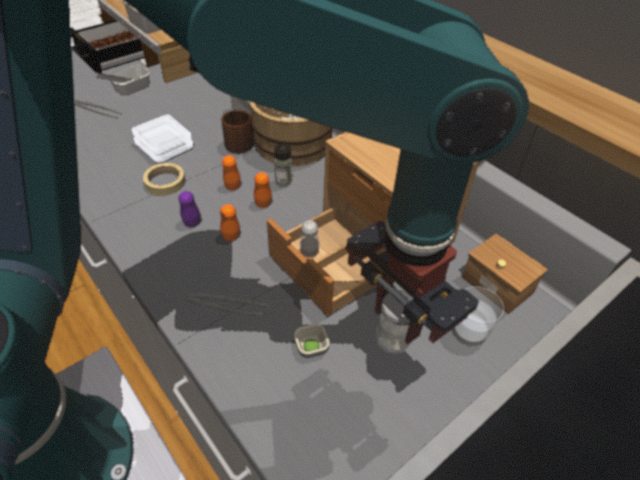

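View pics/top3.png

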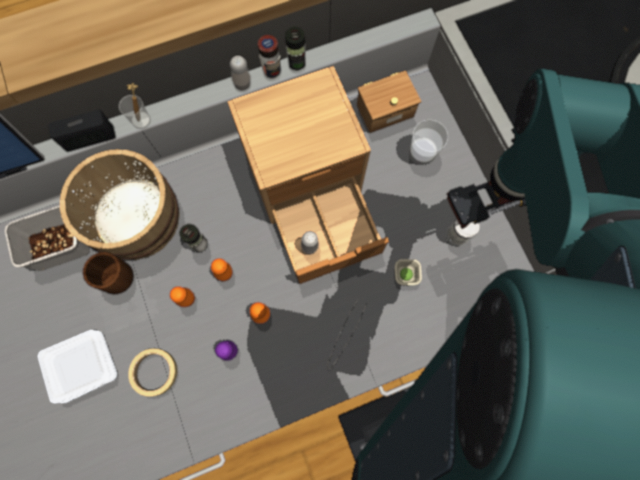

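View pics/w3.png

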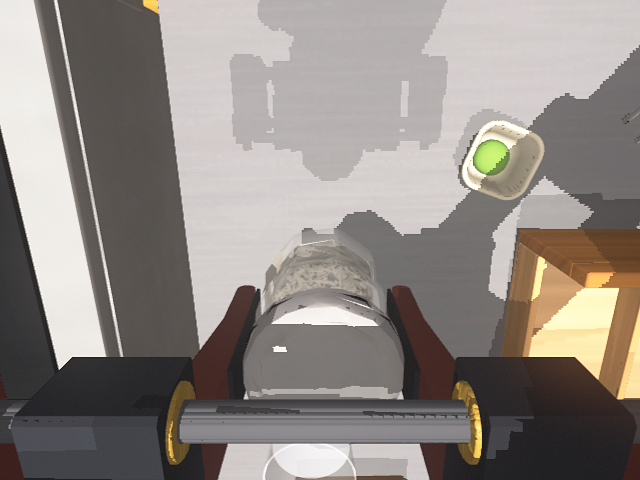

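The shaker stands in the left compartment, in the top view at (310,240) with its apex at 0.1035, as expected. The jar is firmly held upright, so I'll place it on the right.

```bash
python3 - <<'E'
from h import *
q=down(89)
x,y=.580,.003
move_ptp((x,y,.22),q)
servo_line((x,y,.08),q,rate=.12)
print(servo_line((x,y,.046),q,rate=.025,contact_N=2.5),current_position(),current_force())
sleep(.2)
move_gripper(.068); print(current_finger_gap())
servo_line((x,y,.21),q,rate=.15)
move_ptp((.42,.053,.25),q)
move_gripper(0.0)
c=capture("scene");cv2.imwrite("pics/scene4.png",c["image"]); A=cloud(c,np.ones((480,640),bool))
for xx,yy in ((.581,.103),(.58,.003)):
  B=A[(np.hypot(A[:,0]-xx,A[:,1]-yy)<.035)&(A[:,2]>.02)&(A[:,2]<.125)]
  if len(B):T=B[B[:,2]>B[:,2].max()-.007]; print(T.mean(0),B[:,2].max())
print(current_clock(),current_finger_gap())
E
```

```text
True [0.58021963 0.00298351 0.05233013] [0.19050335 0.39527356 4.62473506]
0.06796212068097343
[0.57573394 0.09804839 0.09864648] 0.10286183715561183
[0.57714623 0.00139646 0.09635886] 0.10048964237035897
23.6583 0.00054771520114921
```

View pics/scene4.png

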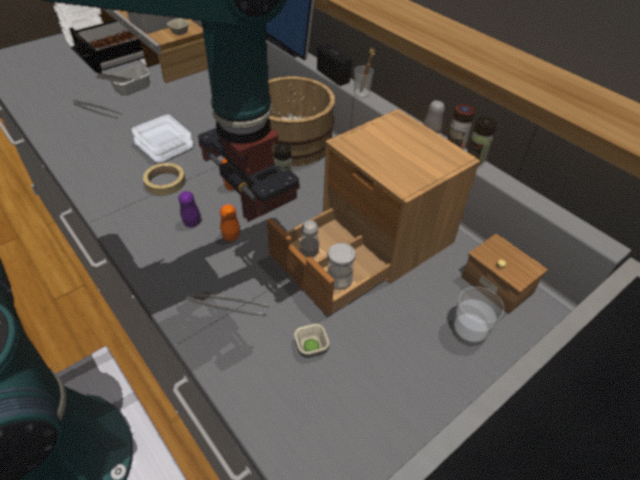

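Both stand upright in their compartments, at (311,235) and (341,262). First push is with the tool vertical, still well clear of the unit face.

```bash
python3 - <<'E'
from h import *
q=down(89); y=.053
move_ptp((.465,y,.13),q)
servo_line((.465,y,.06),q,rate=.12)
print(servo_line((.490,y,.06),q,rate=.04,contact_N=12))
print(servo_line((.585,y,.06),q,rate=.05,contact_N=12),current_position(),current_force())
servo_line((.55,y,.06),q,rate=.12)
c=capture("scene");cv2.imwrite("pics/scene5.png",c["image"]); A=cloud(c,np.ones((480,640),bool))
D=A[(A[:,2]>.02)&(A[:,2]<.09)&(A[:,0]>.56)&(A[:,0]<.64)&(A[:,1]>-.05)&(A[:,1]<0)]
print("front x",np.median(D[:,0]),len(D),current_clock())
for t in(25,26,27,28): print(t,[None if (k:=inverse_kinematics((xx,.053,.068),tilt(t,1))) is None else k.round(2)[3:] for xx in (.565,.58,.65,.665)])
E
```

```text
False
False [0.58508119 0.05312719 0.06011435] [-1.06165398 -1.17595408 -1.30262334]
front x 0.5932380484927968 641 28.2833
25 [array([ 0.09,  0.2 , -1.69]), array([ 0.08,  0.21, -1.68]), array([ 0.05,  0.3 , -1.64]), array([ 0.04,  0.32, -1.64])]
26 [None, None, array([ 0.05,  0.27, -1.65]), array([ 0.05,  0.29, -1.65])]
27 [None, None, array([ 0.06,  0.24, -1.66]), array([ 0.06,  0.26, -1.66])]
28 [None, None, array([ 0.08,  0.2 , -1.68]), array([ 0.07,  0.22, -1.67])]
```

View pics/scene5.png

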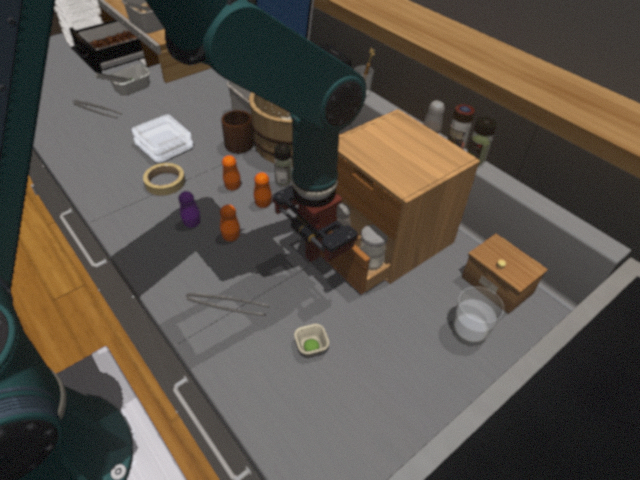

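```bash
python3 - <<'E'
from h import *
print(current_joint_pos().round(2) if hasattr(current_joint_pos(),'round') else current_joint_pos())
for t in (42,45):
  for p in [(.57,.053,.06),(.58,.053,.06),(.66,.053,.06),(.56,.053,.12),(.54,.053,.15),(.54,.053,.2),(.5,.053,.25)]:
    for s in (1,-1):
      k=inverse_kinematics(p,tilt(t,s)); print(t,p,s,None if k is None else np.round(k,2))
E
```

```text
[-0.03  0.49  1.78  0.    0.87 -1.58]
42 (0.57, 0.053, 0.06) 1 [-0.05  0.54  2.35  3.07  0.48  1.6 ]
42 (0.57, 0.053, 0.06) -1 [-0.05  0.54  2.35  3.07  0.48 -1.54]
42 (0.58, 0.053, 0.06) 1 [-0.05  0.54  2.33  3.07  0.46  1.6 ]
42 (0.58, 0.053, 0.06) -1 [-0.05  0.54  2.33  3.07  0.46 -1.54]
42 (0.66, 0.053, 0.06) 1 [-0.04  0.56  2.15  3.05  0.31  1.63]
42 (0.66, 0.053, 0.06) -1 [-0.04  0.56  2.15  3.05  0.31 -1.52]
42 (0.56, 0.053, 0.12) 1 [-0.05  0.35  2.33  3.01  0.27  1.66]
42 (0.56, 0.053, 0.12) -1 [-0.05  0.35  2.33  3.01  0.27 -1.48]
42 (0.54, 0.053, 0.15) 1 None
42 (0.54, 0.053, 0.15) -1 None
42 (0.54, 0.053, 0.2) 1 None
42 (0.54, 0.053, 0.2) -1 None
42 (0.5, 0.053, 0.25) 1 [-0.07 -0.08  2.27  0.2   0.23 -1.81]
42 (0.5, 0.053, 0.25) -1 [-0.07 -0.08  2.27  0.2   0.23  1.33]
45 (0.57, 0.053, 0.06) 1 None
45 (0.57, 0.053, 0.06) -1 None
45 (0.58, 0.053, 0.06) 1 [-0.05  0.58  2.37  3.08  0.6   1.59]
45 (0.58, 0.053, 0.06) -1 [-0.05  0.58  2.37  3.08  0.6  -1.55]
45 (0.66, 0.053, 0.06) 1 [-0.04  0.59  2.19  3.07  0.42  1.61]
45 (0.66, 0.053, 0.06) -1 [-0.04  0.59  2.19  3.07  0.42 -1.54]
45 (0.56, 0.053, 0.12) 1 [-0.06  0.38  2.37  3.04  0.4   1.62]
45 (0.56, 0.053, 0.12) -1 [-0.06  0.38  2.37  3.04  0.4  -1.52]
45 (0.54, 0.053, 0.15) 1 None
45 (0.54, 0.053, 0.15) -1 None
45 (0.54, 0.053, 0.2) 1 None
45 (0.54, 0.053, 0.2) -1 None
45 (0.5, 0.053, 0.25) 1 None
45 (0.5, 0.053, 0.25) -1 None
```

```bash
python3 - <<'E'
from h import *
q=down(89); y=.053
servo_line((.50,y,.12),q,rate=.15)
move_ptp((.45,y,.30),q)
j=np.array(current_joint_pos()); print(j.round(2))
a=j.copy(); a[4]=.3; goto_joints(a); print(np.round(current_position(),3))
a[3]=3.05; a[5]=1.62; goto_joints(a); print(np.round(current_position(),3),Ro.from_quat(current_orientation()).as_matrix()[:,2].round(2))
qt=tilt(42,1)
k=inverse_kinematics((.555,y,.12),qt); print(None if k is None else np.round(k,2),current_clock())
E
```

```text
[-0.04  0.07  1.7   0.    1.37 -1.59]
[0.785 0.041 0.495]
[0.83  0.05  0.718] [ 1.   -0.01  0.1 ]
[-0.05  0.34  2.34  3.01  0.28  1.66] 33.8083
```

```bash
python3 - <<'E'
from h import *
y=.053; qt=tilt(42,1)
a=np.array(current_joint_pos()); a[2]=2.33; goto_joints(a); print(np.round(current_position(),3))
k=inverse_kinematics((.555,y,.12),qt); print(np.round(k,2)); goto_joints(k); print(np.round(current_position(),3))
servo_line((.573,y,.058),qt,rate=.08); print(np.round(current_position(),3),current_force(),current_clock())
c=capture("scene");cv2.imwrite("pics/scene6.png",c["image"])
E
```

```text
[0.585 0.059 0.286]
[-0.05  0.34  2.34  3.01  0.28  1.66]
[0.556 0.053 0.121]
[0.573 0.053 0.059] [-0.07092668  0.47222271  0.31340263] 37.2333
```

View pics/scene6.png

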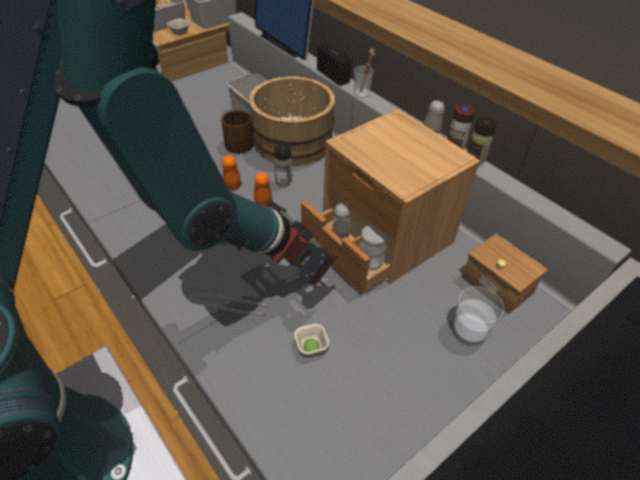

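The tilted tool is in front of the drawer, and both things are upright at (342,220) and (372,247). Pushing now.

```bash
python3 - <<'E'
from h import *
y=.053; qt=tilt(42,1)
print(servo_line((.64,y,.058),qt,rate=.04,contact_N=12),np.round(current_position(),4),current_force())
print(servo_line((.672,y,.058),qt,rate=.015,contact_N=10),np.round(current_position(),4),current_force(),current_clock())
c=capture("scene");cv2.imwrite("pics/scene7.png",c["image"][100:340,200:520])
A=cloud(c,np.ones((480,640),bool))
for lo,hi in((.02,.1),(.13,.2)):
  D=A[(A[:,2]>lo)&(A[:,2]<hi)&(A[:,0]>.62)&(A[:,0]<.70)&(A[:,1]>-.05)&(A[:,1]<-.01)]
  print(np.median(D[:,0]),len(D))
E
```

```text
False [0.6399 0.0531 0.058 ] [-0.77212911 -0.78968985 -1.23183022]
True [0.6578 0.0529 0.0571] [-1.0015497  -0.05788031  0.7490143 ] 40.3833
0.6621070219882181 434
0.6622027994778302 481
```

View pics/scene7.png

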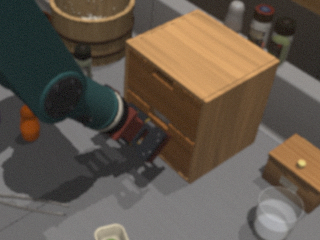

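```bash
python3 - <<'E'
from h import *
y=.053; qt=tilt(42,1)
print(servo_line((.672,y,.058),qt,rate=.015,contact_N=12),np.round(current_position(),4),current_force())
servo_line((.59,y,.065),qt,rate=.1)
a=np.array(current_joint_pos()); a[1]-=.35; goto_joints(a)
a[0]+=.7; goto_joints(a)
sleep(.3)
for n in("scene","top"):
  c=capture(n);cv2.imwrite(f"pics/{n}8.png",c["image"])
  A=cloud(c,np.ones((480,640),bool))
  for lo,hi in((.02,.1),(.13,.2)):
    D=A[(A[:,2]>lo)&(A[:,2]<hi)&(A[:,0]>.62)&(A[:,0]<.70)&(A[:,1]>-.04)&(A[:,1]<.14)]
    if len(D): print(n,np.median(D[:,0]).round(4),np.polyfit(D[:,1],D[:,0],1).round(4),len(D))
print(np.round(current_position(),3),current_force(),current_clock())
E
```

```text
True [0.6577 0.0529 0.0554] [-1.52371278 -0.03440735  1.01956703]
scene 0.6634 [0.0168 0.6629] 1710
scene 0.6635 [0.0161 0.6631] 1906
top 0.6644 [0.0157 0.6641] 1022
top 0.6645 [0.0159 0.664 ] 1171
[0.445 0.441 0.279] [-0.65902394 -0.45523263 -0.32461279] 44.5167
```

View pics/scene8.png

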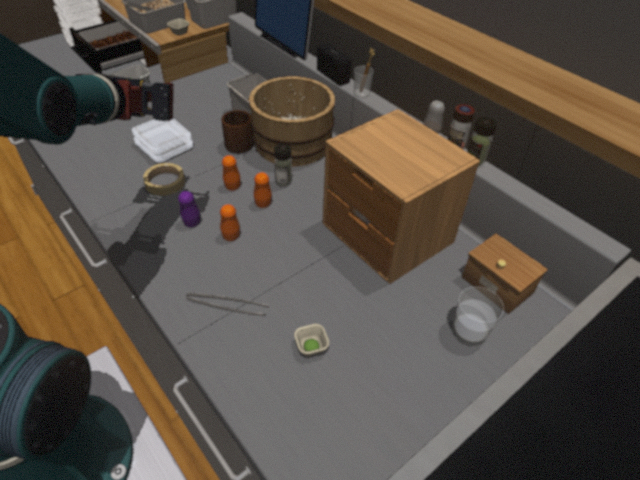

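View pics/top8.png

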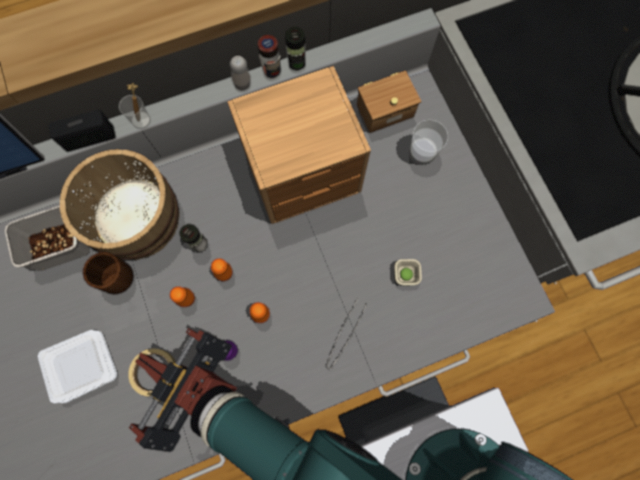

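The drawer is flush with the face (within about 0.2 mm in both cameras), the bystanders are unmoved, and the arm is clear. Handing in.

```bash
python3 -c "
from bench import *
close_job()"
```

```text
the job is handed in; nothing more can be done
```

The grey-domed shaker is in the left compartment and the sesame jar in the right, and the drawer is shut. I handed the job in at about 45 s of the 72 s allowed; no verdict is reported.

- **Placing:** both were set down with light contact forces (about 5–6 N at the wrist). Each stood upright and released before I started pushing.
- **Closing:** I pushed first with the tool vertical, then with it tilted 42°, until it met the end stop. The drawer front lies within about 0.2 mm of the unit's face in both cameras.
- **Bystanders:** by eye, the spice jar, glass, tongs and dish are where they were in the pictures, and so are the orange and purple look-alikes. The arm was clear of everything at hand-in.
- **Not confirmed:** I couldn't see the jar and shaker once the drawer was shut. They were still upright in the last picture of them, with the drawer still about 7 cm open; the final push was slow and showed nothing unusual.
- **Disagreed:** when gripping the shaker the finger gap read 38–39 mm, not the 44 mm its diameter implies. The grip held, and the wrist and scene cameras showed it held upright.

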